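Shut and lock the parts chest

ROBOT

A 6-joint arm with a two-finger parallel gripper is mounted at the origin on the work surface. World frame = base frame: x ahead of the robot, y to its left, z up, the work surface at z = 0. Lengths are in m, angles in rad, forces in N, time in s.
With the tool pointing down it reaches from about 0.35 to 0.85 m from the base axis. Payload 8.1 kg.
Tool frame: the origin (TCP) lies at the very end of the fingers, on their centre line; the grasp point (between the pads) lies robot.tcp_to_grasp behind it (robot.tcp_to_grasp is the distance from the TCP to the grasp point, in m); z points along the fingers, y is the line along which they close (so a half turn about z gives the same grasp; the last joint's range is limited). The gripper opens to 93 mm and grips with 3 to 60 N. Pads are 15 mm wide; open, the fingers measure 128 mm over their backs; the gripper's body (75 mm by 188 mm) begins 65 mm behind the grasp point.
Start: joints at [1.206, 0.13, 1.488, -0, 1.523, -0.085], TCP at [0.166, 0.577, 0.219] pointing down, gripper open.
Joint ranges: [-2.96, 2.96], [-0.89, 2.26], [0.02, 2.5], [-1.34, 4.48], [0, 2.73], [-2.66, 2.66]. Speed limits (rad/s): [2.39, 2.39, 2.79, 3.14, 3.14, 3.14].

INTERFACE

Orientations are given as a rotation vector (axis times angle).
In Python, from plant import robot gives the robot as it stands. The module is installed in compiled form; this text tells all that it offers.
- The arm moves only by the shell command python3 -m pendant 'ROWS' [FORCE]. ROWS is JSON, a list that holds one entry, the list of rows, each a list of 5 numbers: the opening, from 0 (shut) to 1 (fully open), then the shift along the tool's x, y, z in cm, then the turn about the tool's z in degrees. In form: [[[fingers, x, y, z, roll], ...]]. A call has 1 to 8 rows; each row shifts and turns the commanded pose from where the row before left it, along the tool's axes as they then stand; what a row does not reach is not made up. A row lasts 1/10 s, in which the tool goes at most 50 mm and 8.59 degrees, less where a joint would pass 70% of its speed; a pose out of reach is approached as far as the arm can. A call is refused whole if a number of a shift passes 5 or a number of a turn 8.59, either way. A call with a gripper value outside its range is refused whole. The fingers move at their own pace and stop on an object; FORCE is the grip in N (left out, the last holds). Time passes only in rows, so rows that do not move let the fingers close. It gives the time, the measured TCP pose, the force, the opening and the grip force at its end, in the units of the state.
- robot.read_state(): the state, without advancing time (a new reading comes with each control period).
- robot.read_camera(name): name is "scene" or "top"; returns a dict with "img" (420x560x3 uint8, blue, green, red), "K" (3x3 intrinsics, pixels), "pose" (4x4, takes a point from camera to world coordinates). Camera axes: x right, y up, looking along -z (the intrinsics and any distortion apply to the point x, -y, -z); pixel columns grow to the right and rows downward; lengths in m; the calibration is good to about 2 mm. A picture is of the moment at which its call begins. There is no depth.
- robot.close_job(): hands the job in; it is judged then, once.
The state is a dict: "t": time; "q": joint angles; "dq": joint speeds; "joint_torque": joint torques, N m; "tool_pos": TCP position; "orientation": TCP orientation; "force": force on the tool from outside, world axes, zero at the start; "wrist_torque": the same for the moment, N m; "opening": finger opening in m; "gripper_force": force on a finger pad.
Only numpy, scipy, OpenCV 4.12 (cv2) and the standard library are available. Lean on these libraries where they do the work, as an engineer would, in place of code of your own. Each camera call takes 0.05 s, during which the arm holds its last target. There are 200 camera calls.

TASK

Shut the lid of the parts chest without slamming it, then lock it with its own key, the square-headed one in the wooden block: push the key fully home in the lock, turn it clockwise to its stop, turn it back home and draw it out, so that the lid stays bolted down tight. The springy seal lifts the lid, so the bolt goes across only while the lid is held right down; do not take an early stop for the real one. Put the key back upright in the pocket it came from and let go, without knocking the other things about.

Things in the scene. Friction and masses are not known exactly. Their poses are not given: they have to be found in the camera images.
- chest: The parts chest: green sheet-steel box, 240 mm (its x) by 320 mm (its y) and 120 mm high, standing fixed on the bench, its front (-x side of its frame) towards the robot. Origin: centre of its underside. Its lid is hinged along the far (+x) top edge.
- lid (a joint): Lid angle: 0 rad = fully down, grows as it opens (limit 1.6). Hinge line parallel to the chest's y, 120 mm in +x from the chest's centre, 120 mm above the bench. A stiff hinge (0.4 N m) holds it where it is left when well open (above 0.7); lower down it may sink slowly by itself. Slamming: faster than 2 rad/s in its last 0.1 rad.
- lid_edge (a point): Middle of the lid's front edge on its outer (top) face, 240 mm from the hinge line; x towards the hinge, z out of the outer face. Lid: flat, 4 mm thick, 248 by 328 mm, 14 mm skirts. A rubber seal on the front rim holds the shut lid up to 5 mm proud at this edge (0.02 rad); 9 to 14 N down near the front or on the lock brings it fully down; let go, it rises again unless bolted.
- keyhole (a point): Centre of the keyhole's mouth, on top of the steel lock plate (46 mm square, 5 mm thick, 4 mm above the lid), mid-width, 40 mm behind the front edge. Slot 24 mm along this x (front-back) by 6 mm along y, z out of the lid. The key fits either way round; inside, its bit lies below the plate and turns with 0.1 rad play, and comes out only when lined up with the slot.
- plug (a joint): The lock's turning plug, driven by the key: 0 rad = home (slot lined up with the keyhole), grows clockwise seen from above to a rigid stop at 1.57 (a quarter turn); it also turns the other way, to -1.57. Stays where it is left (friction 0.03 N m).
- bolt (a joint): Hook bolt in the lid: 0 rad free, about 1.2 thrown under the keeper on the front wall. The plug picks it up after 0.37 rad clockwise and throws it by the stop (0.05 N m); it stays thrown when the plug goes home, and is drawn back if the plug goes over 0.35 rad past home. It passes only while the lid is held fully down (below 0.006 rad); else it hits the keeper and the key stops at 0.6 to 0.95 rad.
- chest_key: The chest's key, 60 mm, 45 g, upright in a pocket of the block. Origin: centre of the underside of its 16 mm collar, the shoulder that rests on lock plate or block; z up to the head. Head: black rounded rectangle 30 mm (x) by 9 mm thick (y), 12 to 40 mm above the origin. Below: 5 mm stem and, 7 to 18 mm below the origin, a flat double bit 22 mm (x) by 4 mm (y), ending in a 2 mm lead 19 by 2.6 mm.
- block: Wooden bench block, 50 (x) by 170 (y) by 35 mm high, fixed on the bench. Origin: centre of its underside. In its top, in a row along y: a punch, a key pocket, a key pocket, a punch.
- pocket_a (a point): Mouth of the key pocket 34 mm to the -y side of the block's centre, on its top: 9 mm (x) by 27 mm (y), 28 mm deep, so a key standing in it has its broad side along the block's y. The chest's key may start in this or in the other pocket.
- pocket_b (a point): Mouth of the key pocket 34 mm to the +y side of the block's centre, otherwise the same.
- round_key: Another key, not this chest's: steel round head 24 mm dia. and 9 mm thick, single-sided bit, standing in the other pocket. Origin under its collar. Leave it.
- punch_a: Steel punch, 10 mm dia., standing in the hole at the block's -y end, top 59 mm above the block. Origin at its point. Leave it.
- punch_b: Steel punch, 8 mm dia., in the hole at the block's +y end, top 49 mm above the block. Leave it.
- jar: Glass jar with a steel cap, 64 mm dia., 95 mm high, upright. Leave it.
- carton: Bulb carton, white with a blue band, 55 by 75 by 70 mm. Leave it.
- wrench: Wrench, 170 mm, lying on the bench between block and chest. Leave it.
- screwdriver: Screwdriver, 190 mm, lying on the bench behind the block. Leave it.
- oiler: Steel oil can, 60 mm dia., 130 mm to the tip of its spout. Leave it.

How it is judged:
By the outcome, as a careful person would: the job done as asked, in the order asked, and still so for the second after the job is handed in, with the robot touching nothing.
It also fails if it takes over 72 s, if anything falls off the work surface, if the arm or the gripper's body presses on something with over 40 N, if the wrist force passes 120 N, or if a joint passes its speed limit or range.

## Working session

There is one attempt and no reset: what is moved stays moved. The work goes in short steps, Python scripts to look and compute and a shell command to move; the robot and the scene stay as the last step left them, time stands still between calls to the robot, and variables do not carry over. Pictures are saved under pics/ and viewed, at most 10 in all, crops included, and the job is handed in when it is done.

```bash
mkdir -p pics
python3 - <<'E'
from plant import robot
import cv2,numpy as np
np.set_printoptions(precision=4,suppress=True)
for n in("scene","top"):
    c=robot.read_camera(n); cv2.imwrite(f"pics/{n}0.png",c["img"]); np.savez(f"{n}0.npz",**{k:v for k,v in c.items() if isinstance(v,np.ndarray)}); print(n,c.keys(),c["K"],c["pose"])
s=robot.read_state(); print(s, robot.tcp_to_grasp)
E
```

```text
scene dict_keys(['img', 'K', 'pose']) [[454.0032   0.     278.9395]
 [  0.     454.0032 211.3314]
 [  0.       0.       1.    ]] [[-0.9787 -0.1698  0.1151  0.7241]
 [ 0.2049 -0.8363  0.5086  0.5494]
 [ 0.0099  0.5213  0.8533  0.981 ]
 [ 0.      0.      0.      1.    ]]
top dict_keys(['img', 'K', 'pose']) [[389.4558   0.     281.4077]
 [  0.     389.4558 210.9365]
 [  0.       0.       1.    ]] [[ 0.0107  0.986  -0.1666  0.4483]
 [-0.9999  0.0101 -0.0044  0.008 ]
 [-0.0027  0.1666  0.986   0.9416]
 [ 0.      0.      0.      1.    ]]
{'t': 0.1, 'q': array([ 1.2056,  0.1311,  1.4891,  0.    ,  1.523 , -0.0854]), 'dq': array([-0.0007, -0.0012, -0.0026,  0.0004, -0.0007, -0.0001]), 'joint_torque': array([  0.0011, -56.1341, -49.3096,   0.0771,   0.0292,  -0.0001]), 'tool_pos': array([0.1655, 0.5762, 0.2177]), 'orientation': array([-0.438 , -3.1105,  0.0024]), 'force': array([ 0.8684,  0.2599, -0.615 ]), 'wrist_torque': array([ 0.0226, -0.0118,  0.0224]), 'gripper_force': 0.0, 'opening': 0.09320558634370026} 0.0188
```

View pics/scene0.png

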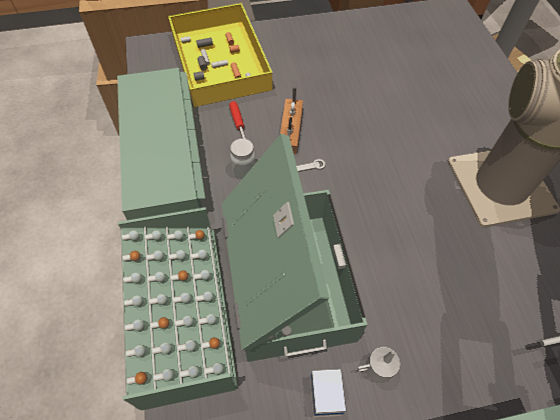

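View pics/top0.png

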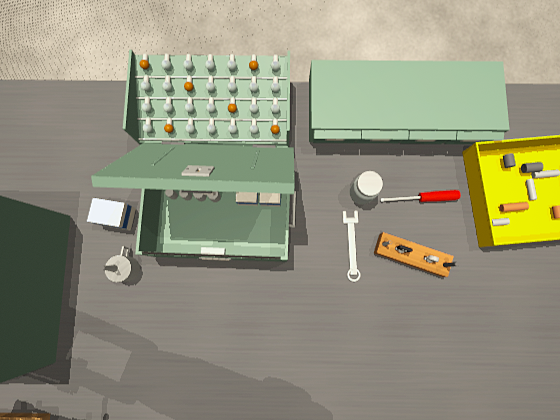

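The scene view shows the chest at about (300,270) with its lid well open and the lock plate at (284,219). The block is at (292,122). The top view has the chest at (215,215), the block at (415,253), the wrench at (352,245) and the jar at (368,187). Next I'll zoom in on the block and measure it.

```bash
cat > h.py <<'E'
import numpy as np,cv2
from plant import robot
np.set_printoptions(precision=4,suppress=True)
def load(n):
    return dict(np.load(n+".npz"))
def grab(n,tag):
    c=robot.read_camera(n); d={k:c[k] for k in("img","K","pose")}
    np.savez(f"{n}{tag}.npz",**d); return d
def ray(c,p):
    d=np.linalg.inv(c["K"])@[p[0],p[1],1]; d=d*[1,-1,-1]
    return c["pose"][:3,3],c["pose"][:3,:3]@d
def plane(c,p,z):
    o,d=ray(c,p); return o+d*(z-o[2])/d[2]
def proj(c,P):
    P=np.asarray(P,float); q=c["pose"][:3,:3].T@(P-c["pose"][:3,3]); q=c["K"]@(q*[1,-1,-1]); return q[:2]/q[2]
def tri(c1,p1,c2,p2):
    o1,d1=ray(c1,p1);o2,d2=ray(c2,p2)
    s=np.linalg.lstsq(np.c_[d1,-d2],o2-o1,rcond=None)[0]
    a=o1+d1*s[0];b=o2+d2*s[1]; return (a+b)/2,np.linalg.norm(a-b)
E
python3 - <<'E'
from h import *
t=load("top0");s=load("scene0")
a=cv2.resize(t["img"][220:285,365:465],None,fx=8,fy=8,interpolation=cv2.INTER_CUBIC)
b=cv2.resize(s["img"][80:155,265:320],None,fx=7,fy=7,interpolation=cv2.INTER_CUBIC)
cv2.imwrite("pics/b_top.png",a[:600,:800])
g=cv2.resize(t["img"][130:270,80:305],None,fx=3.5,fy=3.5,interpolation=cv2.INTER_CUBIC)
cv2.imwrite("pics/c_top.png",g)
# block top by orange mask
for c,r in((t,(365,220,465,285)),(s,(265,80,320,155))):
    h=cv2.cvtColor(c["img"],cv2.COLOR_BGR2HSV); m=cv2.inRange(h,(5,120,90),(22,255,255))
    k=np.zeros_like(m);k[r[1]:r[3],r[0]:r[2]]=1;m*=k
    cs=max(cv2.findContours(m,0,2)[0],key=cv2.contourArea)
    q=cv2.boxPoints(cv2.minAreaRect(cs)); print(q); 
    for p in q: print(plane(c,p,.035))
E
```

```text
[[374.7 252.9]
 [381.8 231.6]
 [454.1 255.7]
 [447.  277. ]]
[ 0.5051 -0.2051  0.035 ]
[ 0.5549 -0.2232  0.035 ]
[ 0.5006 -0.3885  0.035 ]
[ 0.4518 -0.3692  0.035 ]
[[278.131  146.0175]
 [284.5589  97.8079]
 [303.0305 100.2708]
 [296.6026 148.4803]]
[ 0.5567 -0.2154  0.035 ]
[ 0.5021 -0.3866  0.035 ]
[ 0.4521 -0.3666  0.035 ]
[ 0.5101 -0.1974  0.035 ]
```

View pics/b_top.png

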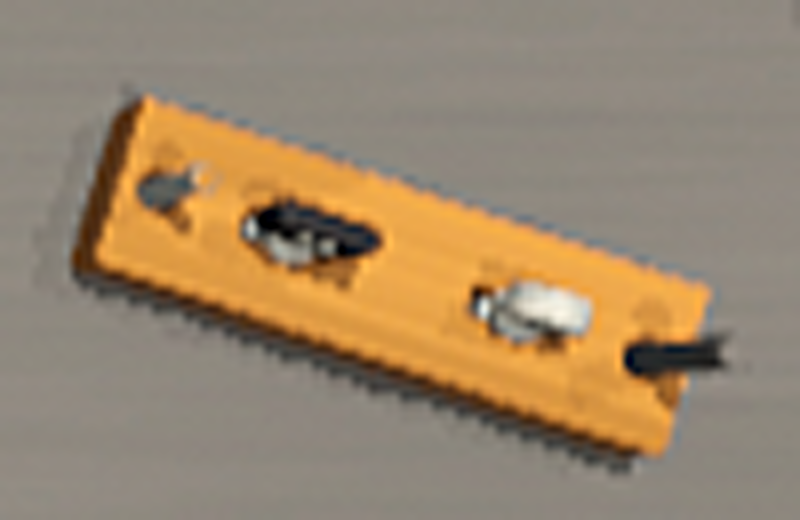

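View pics/c_top.png

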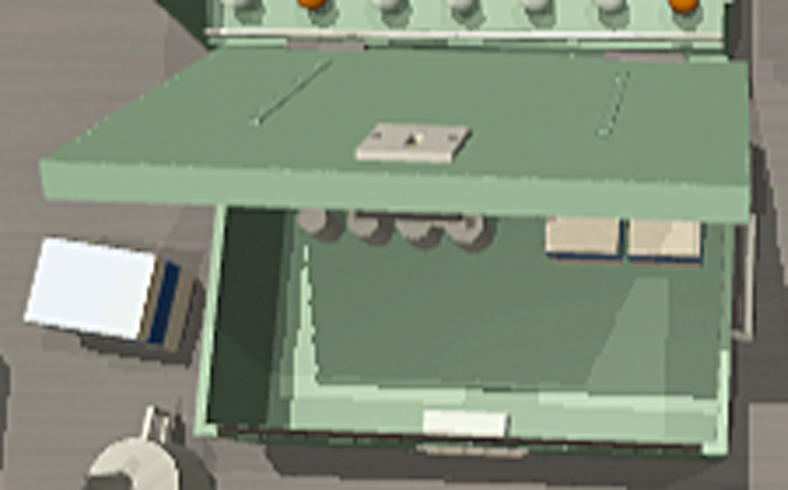

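The black square-headed key is in the +y pocket, pocket_b, at top pixel (404,248). The round key is at (431,258) and the tall punch at (451,264). The lid's front corners are at about (92,176) and (294,182), and the front rim corners at (137,253) and (288,260).

Run:
```python
from h import *
t=load("top0");s=load("scene0")
L=tri(t,(92,176.3),s,(325,300)); R=tri(t,(294.3,182),s,(288,137)); print("lid front +y,-y",L,R)
A=plane(t,(137.1,253.4),.12);B=plane(t,(288,260),.12); print("rim",A,B)
# scene rim: front right-bottom corner
for p in((365,325),(329,193),(304,250)): print(p,plane(s,p,.12))
# scene lock plate
print("plate",tri(t,(80+413/3.5,130+141/3.5),s,(284,219)))
for nm,z in(("key",.075),):
  h=cv2.cvtColor(t["img"],cv2.COLOR_BGR2HSV)[...,2]; sub=h[244:256,392:416]; ys,xs=np.nonzero(sub<55); print(xs.mean()+392,ys.mean()+244,plane(t,(xs.mean()+392,ys.mean()+244),.072))
from scipy.spatial.transform import Rotation as Ro
st=robot.read_state(); print(Ro.from_rotvec(st["orientation"]).as_matrix())
```

```text
lid front +y,-y (array([0.6032, 0.3236, 0.3232]), np.float64(0.00900305174366584)) (array([ 0.5924, -0.0053,  0.3243]), np.float64(0.01807783142373225))
rim [0.4935 0.3142 0.12  ] [ 0.483  -0.0032  0.12  ]
(365, 325) [0.4978 0.3211 0.12  ]
(329, 193) [0.486 0.011 0.12 ]
(304, 250) [0.5757 0.1406 0.12  ]
plate (array([0.6266, 0.1557, 0.2924]), np.float64(0.0019644916777628854))
403.35483870967744 248.29032258064515 [ 0.5137 -0.2605  0.072 ]
[[-0.9611  0.2762 -0.0006]
 [ 0.2762  0.9611 -0.0015]
 [ 0.0001 -0.0016 -1.    ]]
```

```bash
cat > d.py <<'E'
# usage: python3 d.py x y z [psi_deg]: distance to go in tool axes (cm) and roll
import sys
from h import *
from scipy.spatial.transform import Rotation as Ro
s=robot.read_state(); R=Ro.from_rotvec(s["orientation"]).as_matrix()
a=list(map(float,sys.argv[1:]))
print("t",s["t"],"pos",s["tool_pos"],"F",s["force"],"M",s["wrist_torque"],"open",s["opening"],"grip",s["gripper_force"])
psi=np.degrees(np.arctan2(R[1,1],R[0,1])); print("psi",psi,"q6",np.degrees(s["q"][5]),"tilt",R[:,2])
if len(a)>=3: print("tool cm",100*R.T@(np.array(a[:3])-s["tool_pos"]))
if len(a)>3: print("roll",(psi-a[3]+180)%360-180)
E
python3 -m pendant '[[[0,0,0,-5,-8],[0,0,0,-5,-8],[0,0,0,-4,0],[0,-3.9,-3,0,0],[0,-3.9,-3,0,0],[0,-3.9,-3,0,0],[0,-3.9,-3,0,0],[0,-3.9,-3,0,0]]]' 20; python3 d.py 0.64 0.215 0.36 90
```

```text
t: 0.9
tool_pos: [0.3617, 0.4251, 0.3582]
orientation: [-0.0, -3.141, 0.001]
force: [1.5, -0.1, 0.4]
opening: 0.0336
gripper_force: 0.0
t 0.9 pos [0.3617 0.4251 0.3582] F [ 1.4706 -0.1164  0.3536] M [ 0.0065  0.0419 -0.0379] open 0.03360933735577061 grip 0.0
psi 89.98836421158873 q6 -45.644893678604156 tilt [-0.0004 -0.0004 -1.    ]
tool cm [-27.8361 -21.0028  -0.1799]
roll -0.011635788411268777
```

```bash
python3 -m pendant '[[[0,-3.9,-3,0,0],[0,-3.9,-3,0,0],[0,-3.9,-3,0,0],[0,-3.9,-3,0,0],[0,-3.9,-3,0,0],[0,-3.9,-3,0,0],[0,-3.9,-3,0,0],[0,0,0,0,0]]]'; python3 d.py 0.64 0.215 0.33
```

```text
t: 1.7
tool_pos: [0.6367, 0.2112, 0.355]
orientation: [-0.01, -3.138, 0.004]
force: [-0.8, -0.1, -1.2]
opening: 0.0005
gripper_force: 0.0
t 1.7 pos [0.6367 0.2112 0.355 ] F [-0.8273 -0.0953 -1.2319] M [ 0.0277  0.032  -0.0022] open 0.0005332466383695862 grip 0.0
psi 89.62527909450209 q6 -75.61476163768488 tilt [-0.0037 -0.0028 -1.    ]
tool cm [-0.3318  0.3853  2.4952]
```

```bash
python3 -m pendant '[[[0,0,0,3.6,0],[0,0,0,3.6,0],[0,1.5,0,1.2,0],[0,1.5,0,1.2,0],[0,1.3,0,1.5,0],[0,1.3,0,1.5,0],[0,1,0,1.7,0],[0,1,0,1.7,0]]]'; python3 d.py
python3 - <<'E'
from h import *
c=grab("scene","1"); cv2.imwrite("pics/s1.png",c["img"])
E
```

```text
t: 2.5
tool_pos: [0.5567, 0.2169, 0.198]
orientation: [0.0, 3.141, 0.0]
force: [1.2, 1.8, 1.2]
opening: 0.0005
gripper_force: 0.4
t 2.5 pos [0.5567 0.2169 0.198 ] F [1.204  1.786  1.1747] M [ 0.0315 -0.1603 -0.0198] open 0.0005118570655688824 grip 0.3562424266056041
psi 89.99057376503583 q6 -73.63014134623398 tilt [ 0.0003  0.0002 -1.    ]
```

View pics/s1.png

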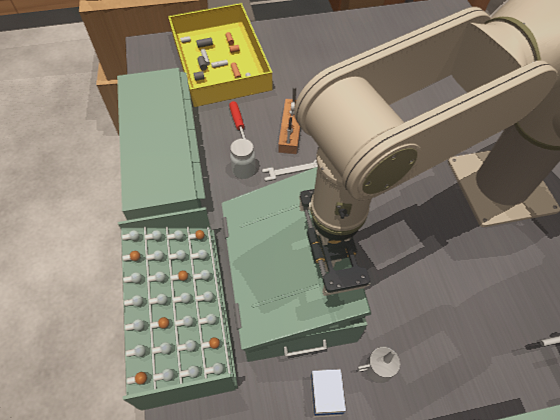

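The lid is following the fingers down and is nearly shut, with the gripper at about (345,270).

```bash
python3 -m pendant '[[[0,0.6,0,1.4,0],[0,0.5,0,1.4,0],[0,0.4,0,1.2,0],[0,0.3,0,1,0],[0,0.2,0,0.8,0],[0,0.2,0,0.6,0],[0,0,0,0.5,0],[0,0,0,0.3,0]]]'; python3 d.py
```

```text
t: 3.35
tool_pos: [0.5354, 0.2165, 0.1267]
orientation: [-0.001, -3.141, 0.0]
force: [-4.6, -1.5, 7.1]
opening: 0.0004
gripper_force: 3.4
t 3.35 pos [0.5354 0.2165 0.1267] F [-4.5852 -1.484   7.0591] M [-0.2082  0.9293  0.0045] open 0.00044285989618153017 grip 3.44940583279822
psi 89.96768607299305 q6 -73.04249790031643 tilt [-0.0003 -0.     -1.    ]
```

```bash
python3 -m pendant '[[[0,0,0,0.3,0],[0,0,0,0,0],[0,0,0,-0.8,0],[0,0,0,-3,0],[0,0,0,-4,0],[0.4,0,-4.8,0,0],[0.4,0,-4.8,0,0],[0.4,0,-4.8,0,0]]]'; python3 -m pendant '[[[0.4,0,-4.8,0,0],[0.4,0,-4.8,0,0],[0.4,0,-4.8,0,0],[0.4,0,-4.8,0,0],[0.4,0,-4.8,0,0],[0.4,0,-4.8,0,0],[0.4,0,-4.8,0,0],[0.4,0,0,0,8.5]]]'; python3 -m pendant '[[[0.4,0,0,0,8.5],[0.4,0,0,0,8.5],[0.4,0,0,0,8.5],[0.4,0,0,0,8.5],[0.4,0,0,0,8.5],[0.4,0,0,0,8.5],[0.4,0,0,0,8.5],[0.4,0,0,0,8.5]]]';python3 -m pendant '[[[0.4,0,0,0,8.5],[0.4,0,0,0,8.5],[0.4,0,0,0,8.5],[0.4,0,0,0,6],[0.4,0,0,0,0]]]'; python3 d.py 0.514 -0.2625 0.15 -18.1
python3 - <<'E'
from h import *
c=grab("top","2");d=grab("scene","2")
a=cv2.resize(c["img"][130:300,90:465],(790,358),interpolation=cv2.INTER_CUBIC)
b=cv2.resize(d["img"][85:350,215:375],(145,240))
cv2.imwrite("pics/t2.png",np.vstack([a,np.hstack([b,np.zeros((240,645,3),np.uint8)])]))
E
```

```text
t: 4.15
tool_pos: [0.5359, 0.0713, 0.203]
orientation: [-0.001, 3.139, -0.0]
force: [0.9, -0.2, 0.2]
opening: 0.0198
gripper_force: 0.0
t: 4.95
tool_pos: [0.5344, -0.2696, 0.2021]
orientation: [0.239, 3.132, -0.004]
force: [0.1, 1.6, -0.2]
opening: 0.0374
gripper_force: 0.0
t: 5.75
tool_pos: [0.5355, -0.2638, 0.2023]
orientation: [1.953, 2.46, 0.0]
force: [0.7, 0.5, -0.2]
opening: 0.0374
gripper_force: 0.0
t: 6.25
tool_pos: [0.5355, -0.2638, 0.2023]
orientation: [2.543, 1.843, 0.001]
force: [-0.3, -0.4, -0.5]
opening: 0.0374
gripper_force: 0.0
t 6.25 pos [ 0.5355 -0.2638  0.2023] F [-0.3319 -0.4301 -0.5197] M [-0.0366  0.0792  0.004 ] open 0.0373716886020503 grip 0.0
psi -18.128704885875464 q6 -13.015513643530891 tilt [ 0.0008 -0.0005 -1.    ]
tool cm [-0.5443 -2.09    5.2278]
roll -0.028704885875470154
```

View pics/t2.png

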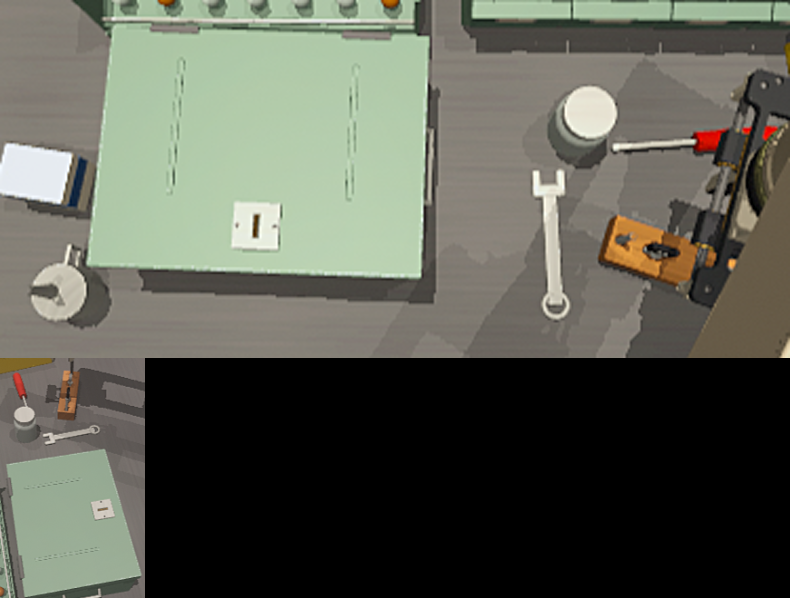

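The lid is shut. The plate is at top pixel (211,237) with its slot running front to back, and at scene pixel (329,252). The black key still stands in pocket_b.

Run:
```python
from h import *
t=load("top2");s=load("scene2")
P={}
for n,c,(u,v),w in(("top",t,(211,237),20),("scene",s,(329,252),20)):
    sub=c["img"][v-w:v+w,u-w:u+w]; f=6
    big=cv2.resize(sub,None,fx=f,fy=f,interpolation=cv2.INTER_CUBIC)
    h=cv2.cvtColor(big,cv2.COLOR_BGR2HSV)
    m=cv2.inRange(h,(0,0,120),(180,40,255))
    cn=max(cv2.findContours(m,0,2)[0],key=cv2.contourArea)
    r=cv2.minAreaRect(cn); M=np.zeros_like(m);cv2.drawContours(M,[cn],-1,255,-1)
    M=cv2.erode(M,np.ones((9,9)))
    hole=((h[...,2]<150)&(M>0)).astype(np.uint8)
    hc=max(cv2.findContours(hole,0,2)[0],key=cv2.contourArea); hr=cv2.minAreaRect(hc)
    o=lambda p:(np.array(p)+.5)/f-.5+[u-w,v-w]
    P[n]=(o(r[0]),o(hr[0])); print(n,P[n],r[1],r[2],hr[1],hr[2])
    for p in cv2.boxPoints(r): print(plane(c,o(p),.131))
    for z in(.128,.132): print("hole",z,plane(c,P[n][1],z))
for i in(0,1): print(tri(t,P["top"][i],s,P["scene"][i]))
# key head in scene: 
x,y=278,95; sub=cv2.resize(s["img"][y:y+60,x:x+35],None,fx=10,fy=10,interpolation=cv2.INTER_CUBIC)
cv2.imwrite("pics/k2.png",sub)
```

```text
top (array([210.5, 236.5]), array([211.0131, 236.9126])) (238.99996948242188, 238.99996948242188) -0.0 (16.280620574951172, 66.46639251708984) 3.301865577697754
[0.4878 0.1988 0.131 ]
[0.5712 0.2029 0.131 ]
[0.5721 0.1189 0.131 ]
[0.4887 0.1162 0.131 ]
hole 0.128 [0.529  0.1586 0.128 ]
hole 0.132 [0.5287 0.1579 0.132 ]
scene (array([328.5, 251.5]), array([327.8742, 251.5068])) (239.0, 239.0) 90.0 (16.339963912963867, 68.68171691894531) 80.96051788330078
[0.5578 0.1051 0.131 ]
[0.4742 0.1221 0.131 ]
[0.5004 0.2111 0.131 ]
[0.5798 0.1948 0.131 ]
hole 0.128 [0.529  0.1578 0.128 ]
hole 0.132 [0.5299 0.1596 0.132 ]
(array([0.529 , 0.1594, 0.1315]), np.float64(0.0011937843421415655))
(array([0.5291, 0.1583, 0.1291]), np.float64(0.0003183827647582876))
```

View pics/k2.png

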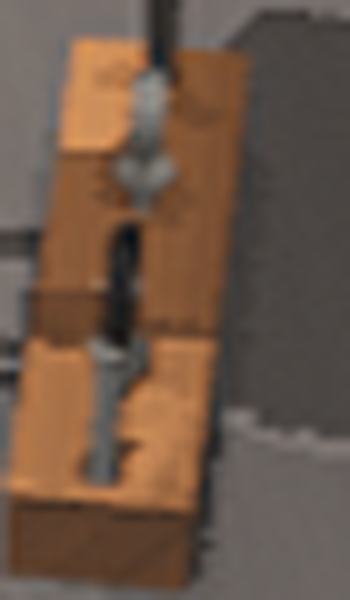

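The key head spans scene pixels (290.5,118) to (290,129.5) and stands upright. The round key is behind it at (292,110), and the 8 mm punch is at (288,136).

```bash
python3 - <<'E'
from h import *
t=load("top2");s=load("scene2")
print(tri(t,(403.35,248.3),s,(290.2,123.6)))
print(plane(s,(290.2,123.6),.063),plane(t,(403.35,248.3),.068))
# block outline / centre reprojection of pocket_b
# slot direction in both
for c,(u,v),a in((t,(211.0,236.9),90+3.3),(s,(327.9,251.5),80.96-90)):
    d=np.array([np.cos(np.radians(a)),np.sin(np.radians(a))])*6
    A=plane(c,np.array([u,v])+d,.13);B=plane(c,np.array([u,v])-d,.13);w=A-B; print("slot yaw",np.degrees(np.arctan2(w[1],w[0]))%180)
# lid front edge line (top)
print("front edge",plane(t,(90+89*375/790,130+264*170/358),.126),plane(t,(90+421*375/790,130+273*170/358),.126))
E
python3 d.py 0.514 -0.263 0.046 -18.1
```

```text
(array([ 0.5141, -0.2634,  0.0618]), np.float64(0.0007292060590344529))
[ 0.5141 -0.2622  0.063 ] [ 0.5139 -0.2617  0.068 ]
slot yaw 179.04312600931092
slot yaw 178.37311222237796
front edge [0.489  0.3218 0.126 ] [ 0.4836 -0.007   0.126 ]
t 6.35 pos [ 0.5354 -0.2637  0.2021] F [-0.0872 -0.2865 -0.5266] M [-0.0662  0.0749  0.0305] open 0.03712205170654896 grip 0.0
psi -17.849591233445924 q6 -13.291953776875285 tilt [ 0.0006 -0.0003 -1.    ]
tool cm [-0.5882 -2.0721 15.6077]
roll 0.25040876655407374
```

```bash
python3 -m pendant '[[[0.4,-0.6,-2.1,3,0],[0.4,0,0,4,0],[0.4,0,0,3,0],[0.4,0,0,0,0]]]'; python3 d.py 0.514 -0.263 0.048 -18.1
```

```text
t: 6.75
tool_pos: [0.5101, -0.2608, 0.0966]
orientation: [-2.533, -1.844, 0.005]
force: [-0.6, -0.1, -1.2]
opening: 0.0371
gripper_force: 0.0
t 6.75 pos [ 0.5101 -0.2608  0.0966] F [-0.6109 -0.1216 -1.1695] M [-0.0674  0.1674  0.0596] open 0.037111682498911905 grip 0.0
psi -17.895318002799936 q6 -14.308548380695498 tilt [-0.0073  0.0046 -1.    ]
tool cm [-0.1004  0.479   4.8597]
roll 0.20468199720005487
```

```bash
python3 -m pendant '[[[0.4,0,0,2,0],[0.4,0,0,2.6,0],[0.4,0,0,0,0],[0.4,0,0,0,0]]]'; python3 d.py 0.514 -0.263 0.048 -18.1
```

```text
t: 7.15
tool_pos: [0.5139, -0.263, 0.0571]
orientation: [2.541, 1.847, 0.0]
force: [-0.2, 0.2, -0.0]
opening: 0.0376
gripper_force: 0.0
t 7.15 pos [ 0.5139 -0.263   0.0571] F [-0.1985  0.2152 -0.0337] M [0.0021 0.0404 0.051 ] open 0.037598873630031 grip 0.0
psi -17.972703386857113 q6 -14.219809796953783 tilt [ 0.0004 -0.0003 -1.    ]
tool cm [0.0041 0.0099 0.9125]
roll 0.12729661314290297
```

```bash
python3 -m pendant '[[[0.4,0,0,0.9,0],[0.4,0,0,0,0],[0,0,0,0,0],[0,0,0,0,0],[0,0,0,0,0],[0,0,0,0,0],[0,0,0,0,0],[0,0,0,0,0]]]' 50; python3 d.py
```

```text
t: 7.95
tool_pos: [0.5135, -0.2628, 0.0469]
orientation: [2.542, 1.846, 0.0]
force: [0.2, 0.2, 1.6]
opening: 0.0088
gripper_force: 50.0
t 7.95 pos [ 0.5135 -0.2628  0.0469] F [0.233  0.2148 1.5685] M [-0.0227  0.1563 -0.0616] open 0.008818525092054875 grip 50.000481605529785
psi -18.030945839977193 q6 -14.164305858567543 tilt [ 0.0003 -0.0002 -1.    ]
```

```bash
python3 -m pendant '[[[0,0,0,-1,0],[0,0,0,-2,0],[0,0,0,-4,0],[0,0,0,-5,0],[0,0,0,-5,0],[0,0,0,0,-8.5],[0,0,0,0,-8.5],[0,0,0,0,-8.5]]]'; python3 -m pendant '[[[0,0,0,0,-8.5],[0,0,0,0,-8.5],[0,0,0,0,-8.5],[0,0,0,0,-8.5],[0,0,0,0,-8.5],[0,0,0,0,-8.5],[0,0,0,0,-8.5],[0,0,0,0,-8.5]]]'; python3 -m pendant '[[[0,0,0,0,-8.5],[0,0,0,0,-4.7],[0,0,4,0,0],[0,0,4.8,0,0],[0,0,4.8,0,0],[0,0,4.8,0,0],[0,0,4.8,0,0],[0,0,4.8,0,0]]]'; python3 -m pendant '[[[0,0,4.8,0,0],[0,0,4.8,0,0],[0,0,2,0,0],[0,0,0,0,0],[0,0,0,0,0]]]'; python3 d.py 0.529 0.158 0.175 88.7
```

```text
t: 8.75
tool_pos: [0.5135, -0.2628, 0.218]
orientation: [2.064, 2.367, 0.0]
force: [0.5, 1.0, -0.3]
opening: 0.0088
gripper_force: 50.0
t: 9.55
tool_pos: [0.5133, -0.2626, 0.2173]
orientation: [0.388, 3.117, -0.0]
force: [-0.5, -0.2, 0.3]
opening: 0.0087
gripper_force: 50.0
t: 10.35
tool_pos: [0.5195, 0.019, 0.2174]
orientation: [0.037, 3.141, -0.0]
force: [0.8, -0.1, 0.4]
opening: 0.0086
gripper_force: 50.0
t: 10.85
tool_pos: [0.5224, 0.1332, 0.217]
orientation: [0.034, 3.141, -0.001]
force: [-0.5, -0.4, -0.1]
opening: 0.0084
gripper_force: 50.0
t 10.85 pos [0.5224 0.1332 0.217 ] F [-0.474  -0.4257 -0.0853] M [ 0.0231  0.012  -0.0091] open 0.008415393272648652 grip 49.99974846839905
psi 88.74440669370385 q6 -79.87151066575558 tilt [ 0.0001 -0.0005 -1.    ]
tool cm [-0.6002  2.4986  4.1978]
roll 0.04440669370384853
```

```bash
python3 -m pendant '[[[0,-0.6,2.5,2,0],[0,0,0,1.2,0],[0,0,0,0,0],[0,0,0,0,0]]]'; python3 d.py 0.529 0.158 0.175 88.7
python3 - <<'E'
from h import *
c=grab("top","3");d=grab("scene","3")
a=cv2.resize(c["img"][200:265,180:240],None,fx=6,fy=6,interpolation=cv2.INTER_CUBIC)
b=cv2.resize(d["img"][200:275,290:355],None,fx=6,fy=6,interpolation=cv2.INTER_CUBIC)
H=max(a.shape[0],b.shape[0]); o=np.zeros((H,a.shape[1]+b.shape[1],3),np.uint8); o[:a.shape[0],:a.shape[1]]=a;o[:b.shape[0],a.shape[1]:]=b
cv2.imwrite("pics/k3.png",o)
E
```

```text
t: 11.25
tool_pos: [0.529, 0.1566, 0.1846]
orientation: [-0.038, -3.14, 0.001]
force: [-0.4, -0.2, -0.7]
opening: 0.0085
gripper_force: 50.0
t 11.25 pos [0.529  0.1566 0.1846] F [-0.3514 -0.2318 -0.6727] M [ 0.0786  0.0295 -0.0175] open 0.0084734744397913 grip 49.99980926513672
psi 88.60099261843092 q6 -77.41568133340185 tilt [-0.0009 -0.0006 -1.    ]
tool cm [0.0015 0.1419 0.9612]
roll -0.09900738156909483
```

View pics/k3.png

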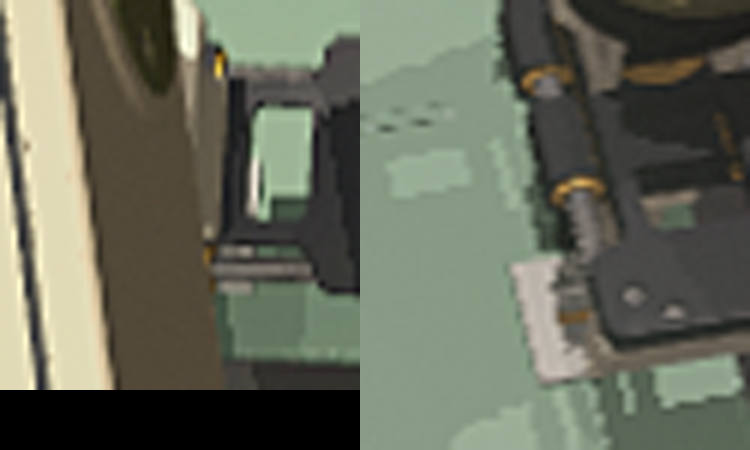

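The gripper hides most of the plate. In the scene crop, at full-image pixel (326,250), the key's bit hangs over the slot end and looks lined up. I'll go down gently.

```bash
python3 -m pendant '[[[0,0,0,1,0],[0,0,0,0.5,0],[0,0,0,0,0]]]' 55;  python3 d.py 0.529 0.158 0.160 88.7
```

```text
t: 11.65
tool_pos: [0.5284, 0.1577, 0.1683]
orientation: [-0.037, -3.139, 0.001]
force: [-0.2, -0.0, -0.3]
opening: 0.0084
gripper_force: 55.0
t 11.65 pos [0.5284 0.1577 0.1683] F [-0.1689 -0.0236 -0.3145] M [0.0371 0.0204 0.0201] open 0.008400367041714363 grip 54.99982953071594
psi 88.6593891709721 q6 -77.36642627529037 tilt [-0.0019 -0.0004 -1.    ]
tool cm [-0.0613  0.0307  0.8319]
roll -0.04061082902791213
```

```bash
python3 -m pendant '[[[0,0,0,0.4,0],[0,0,0,0.3,0],[0,0,0,0.2,0],[0,0,0,0,0]]]';  python3 d.py 0.529 0.158 0.143 88.7
```

```text
t: 12.05
tool_pos: [0.5291, 0.1581, 0.1607]
orientation: [-0.036, -3.141, 0.0]
force: [-1.6, -0.3, 1.5]
opening: 0.0083
gripper_force: 55.0
t 12.05 pos [0.5291 0.1581 0.1607] F [-1.5694 -0.2576  1.5235] M [ 0.0054  0.2654 -0.0277] open 0.008328530228087293 grip 55.00044107437134
psi 88.67580823972854 q6 -77.36145640541987 tilt [-0. -0. -1.]
tool cm [ 0.0134 -0.0085  1.7709]
roll -0.024191760271463636
```

```bash
python3 -m pendant '[[[0,0,0,0.2,0],[0,0,0,0.2,0],[0,0,0,0,0]]]';  python3 d.py 0.529 0.158 0.143 88.7
```

```text
t: 12.35
tool_pos: [0.5292, 0.1581, 0.1575]
orientation: [0.036, 3.141, 0.0]
force: [-3.8, -0.6, 6.4]
opening: 0.0084
gripper_force: 55.0
t 12.35 pos [0.5292 0.1581 0.1575] F [-3.8315 -0.6255  6.3726] M [-0.0891  0.7689 -0.0214] open 0.008353403690773115 grip 55.00255465507507
psi 88.67413225385532 q6 -77.36082642391443 tilt [ 0.0004  0.0002 -1.    ]
tool cm [ 0.0221 -0.015   1.4498]
roll -0.02586774614468368
```

```bash
for i in 1 2; do python3 -m pendant '[[[0,0.08,0,0,0],[0,0,0,0,0]]]'; done
```

```text
t: 12.55
tool_pos: [0.529, 0.1582, 0.1577]
orientation: [0.036, 3.14, 0.0]
force: [-1.7, -0.6, 5.9]
opening: 0.0085
gripper_force: 55.0
t: 12.75
tool_pos: [0.5287, 0.1582, 0.1579]
orientation: [0.036, 3.138, 0.001]
force: [1.2, 0.1, 5.4]
opening: 0.0084
gripper_force: 55.0
```

```bash
python3 -m pendant '[[[0,-0.08,0.1,0,0],[0,0,0,0,0]]]'; python3 -m pendant '[[[0,0,0.1,0,0],[0,0,0,0,0]]]';  python3 -m pendant '[[[0,0,0.1,0,0],[0,0,0,0,0]]]'
```

```text
t: 12.95
tool_pos: [0.529, 0.1586, 0.1578]
orientation: [0.037, 3.14, -0.001]
force: [-2.4, -3.4, 8.1]
opening: 0.0087
gripper_force: 55.0
t: 13.15
tool_pos: [0.5291, 0.1593, 0.1578]
orientation: [0.037, 3.14, -0.002]
force: [-1.3, -4.6, 7.7]
opening: 0.0081
gripper_force: 55.0
t: 13.35
tool_pos: [0.5291, 0.1595, 0.1577]
orientation: [0.037, 3.14, -0.004]
force: [-2.9, -7.4, 8.1]
opening: 0.0088
gripper_force: 55.0
```

```bash
python3 -m pendant '[[[0,0,-0.1,0,0],[0,0,-0.1,0,0],[0,0,0,0,0]]]'; python3 -m pendant '[[[0,0,-0.1,0,0],[0,0,-0.1,0,0],[0,0,0,0,0]]]';  python3 -m pendant '[[[0,0,-0.1,0,0],[0,0,0,0,0]]]'; python3 -m pendant '[[[0,0,-0.1,0,0],[0,0,0,0,0]]]'
```

```text
t: 13.65
tool_pos: [0.5291, 0.159, 0.1578]
orientation: [0.037, 3.14, 0.0]
force: [-1.2, -1.5, 6.3]
opening: 0.0085
gripper_force: 55.0
t: 13.95
tool_pos: [0.529, 0.1579, 0.1579]
orientation: [0.036, 3.139, 0.003]
force: [-0.7, 2.6, 6.4]
opening: 0.0086
gripper_force: 55.0
t: 14.15
tool_pos: [0.529, 0.1569, 0.1579]
orientation: [0.036, 3.139, 0.003]
force: [-1.7, 2.2, 6.1]
opening: 0.0085
gripper_force: 55.0
t: 14.35
tool_pos: [0.529, 0.1566, 0.1579]
orientation: [0.036, 3.139, 0.005]
force: [-1.7, 6.3, 5.9]
opening: 0.0086
gripper_force: 55.0
```

```bash
python3 -m pendant '[[[0,0.1,0.15,0,0],[0,0.1,0.15,0,0],[0,0,0,0,0]]]'; python3 -m pendant '[[[0,0.1,0,0,0],[0,0,0,0,0]]]';  python3 -m pendant '[[[0,0.1,0,0,0],[0,0,0,0,0]]]'; python3 -m pendant '[[[0,0.1,0,0,0],[0,0,0,0,0]]]'
```

```text
t: 14.65
tool_pos: [0.526, 0.1582, 0.1563]
orientation: [-0.036, -3.141, 0.0]
force: [-0.1, 1.0, -0.9]
opening: 0.0087
gripper_force: 55.0
t: 14.85
tool_pos: [0.5254, 0.158, 0.1562]
orientation: [0.037, 3.141, 0.0]
force: [2.7, 0.7, -1.1]
opening: 0.0088
gripper_force: 55.0
t: 15.05
tool_pos: [0.5251, 0.158, 0.1565]
orientation: [0.037, 3.14, 0.0]
force: [7.4, 0.1, -4.9]
opening: 0.0091
gripper_force: 55.0
t: 15.25
tool_pos: [0.5248, 0.158, 0.1567]
orientation: [0.037, 3.138, 0.0]
force: [9.7, -0.1, -4.7]
opening: 0.0086
gripper_force: 55.0
```

```bash
python3 -m pendant '[[[0,-0.28,0,0,0],[0,0,0,0,0]]]'; python3 -m pendant '[[[0,0,0,0.3,0],[0,0,0,0.3,0],[0,0,0,0,0]]]';  python3 d.py 0.526 0.158 0.139
```

```text
t: 15.45
tool_pos: [0.5257, 0.1579, 0.1562]
orientation: [-0.037, -3.14, 0.0]
force: [0.3, -0.3, -0.6]
opening: 0.0091
gripper_force: 55.0
t: 15.75
tool_pos: [0.5256, 0.158, 0.1498]
orientation: [-0.036, -3.14, 0.0]
force: [0.4, 0.2, -0.8]
opening: 0.0085
gripper_force: 55.0
t 15.75 pos [0.5256 0.158  0.1498] F [ 0.3543  0.1669 -0.7528] M [-0.0254 -0.0334  0.0098] open 0.008503458870771252 grip 54.999632835388184
psi 88.67220571866743 q6 -77.29338780251945 tilt [-0.0013 -0.0002 -1.    ]
tool cm [-0.0424 -0.0004  1.0765]
```

It's in the slot. Now I'll push it home.

```bash
python3 -m pendant '[[[0,0,0,0.3,0],[0,0,0,0.3,0],[0,0,0,0,0]]]' 60; python3 -m pendant '[[[0,0,0,0.2,0],[0,0,0,0,0]]]';  python3 -m pendant '[[[0,0,0,0.2,0],[0,0,0,0,0]]]'; python3 -m pendant '[[[0,0,0,0.2,0],[0,0,0,0,0]]]'
```

```text
t: 16.05
tool_pos: [0.526, 0.1581, 0.1442]
orientation: [-0.036, -3.141, 0.0]
force: [-0.5, -0.2, 0.4]
opening: 0.0087
gripper_force: 60.0
t: 16.25
tool_pos: [0.5262, 0.1581, 0.1428]
orientation: [0.036, 3.141, 0.0]
force: [-0.7, -0.1, 1.3]
opening: 0.0085
gripper_force: 60.0
t: 16.45
tool_pos: [0.5263, 0.1581, 0.1411]
orientation: [0.036, 3.141, 0.0]
force: [-2.7, 0.7, 4.9]
opening: 0.0086
gripper_force: 60.0
t: 16.65
tool_pos: [0.5264, 0.1582, 0.1398]
orientation: [0.036, 3.141, 0.0]
force: [-4.1, -0.4, 8.8]
opening: 0.0085
gripper_force: 60.0
```

```bash
python3 -m pendant '[[[0,0,0,0.2,0],[0,0,0,0,0]]]';  python3 -m pendant '[[[0,0,0,0.2,0],[0,0,0,0,0]]]'; python3 -m pendant '[[[0,0,0,0.2,0],[0,0,0,0,0],[0,0,0,0,0]]]'
```

```text
t: 16.85
tool_pos: [0.5266, 0.1582, 0.1396]
orientation: [0.036, 3.14, 0.0]
force: [-10.7, -1.8, 22.9]
opening: 0.008
gripper_force: 60.0
t: 17.05
tool_pos: [0.5267, 0.1582, 0.1395]
orientation: [0.036, 3.139, 0.0]
force: [-18.3, -3.2, 34.6]
opening: 0.0086
gripper_force: 60.0
t: 17.35
tool_pos: [0.527, 0.1583, 0.1393]
orientation: [0.036, 3.138, 0.001]
force: [-22.6, -5.7, 46.1]
opening: 0.0088
gripper_force: 60.0
```

```bash
python3 -m pendant '[[[0,0.25,0,-0.25,0],[0,0,0,0,0]]]'; python3 -m pendant '[[[0,0,0,0,5],[0,0,0,0,5],[0,0,0,0,5],[0,0,0,0,5],[0,0,0,0,5],[0,0,0,0,5]]]'; python3 d.py
```

```text
t: 17.55
tool_pos: [0.5262, 0.1583, 0.1395]
orientation: [0.036, 3.134, 0.001]
force: [-5.3, -2.6, 22.9]
opening: 0.0089
gripper_force: 60.0
t: 18.15
tool_pos: [0.5269, 0.1589, 0.1396]
orientation: [0.851, 3.016, 0.006]
force: [-1.6, 1.2, 20.5]
opening: 0.0086
gripper_force: 60.0
t 18.15 pos [0.5269 0.1589 0.1396] F [-1.5637  1.1721 20.535 ] M [0.0244 0.2057 0.1547] open 0.008608821817028045 grip 60.01325011253357
psi 58.47496464106995 q6 -47.03667936813325 tilt [ 0.008   0.0017 -1.    ]
```

```bash
python3 -m pendant '[[[0,0,0.02,0,5],[0,0,0.02,0,5],[0,0,0.02,0,5],[0,0,0,0,0]]]'; python3 d.py;python3 -m pendant '[[[0,0,0.02,0,5],[0,0,0.02,0,5],[0,0,0.02,0,5],[0,0,0,0,0]]]'; python3 d.py
```

```text
t: 18.55
tool_pos: [0.5272, 0.1592, 0.1396]
orientation: [1.238, 2.88, 0.007]
force: [-1.1, -0.5, 20.6]
opening: 0.0084
gripper_force: 60.0
t 18.55 pos [0.5272 0.1592 0.1396] F [-1.0992 -0.522  20.5879] M [-0.2395  0.3341  0.0669] open 0.008429935105684374 grip 60.0087708234787
psi 43.499602847971396 q6 -32.01734760144216 tilt [ 0.0079  0.0014 -1.    ]
t: 18.95
tool_pos: [0.5276, 0.1595, 0.1396]
orientation: [1.603, 2.695, 0.008]
force: [-2.4, -1.6, 21.0]
opening: 0.0085
gripper_force: 60.0
t 18.95 pos [0.5276 0.1595 0.1396] F [-2.4385 -1.592  20.9716] M [-0.3683  0.4586  0.0327] open 0.008547165273047143 grip 60.008872747421265
psi 28.49553557775529 q6 -16.986522488639533 tilt [ 0.0076  0.0012 -1.    ]
```

```bash
python3 -m pendant '[[[0,0,0.01,0,5],[0,0,0.01,0,5],[0,0,0.01,0,5],[0,0,0.01,0,5],[0,0,0.01,0,5],[0,0,0,0,0]]]'; python3 d.py;python3 -m pendant '[[[0,0,0.01,0,4],[0,0,0.01,0,4],[0,0,0,0,0]]]'; python3 d.py
```

```text
t: 19.55
tool_pos: [0.5282, 0.1597, 0.1396]
orientation: [2.149, 2.285, 0.01]
force: [-1.8, -0.7, 20.2]
opening: 0.009
gripper_force: 60.0
t 19.55 pos [0.5282 0.1597 0.1396] F [-1.7701 -0.7035 20.2111] M [-0.2826  0.3464  0.08  ] open 0.00904233819293637 grip 60.00877797603607
psi 3.492067993284977 q6 8.018198552342467 tilt [ 0.0079  0.0013 -1.    ]
t: 19.85
tool_pos: [0.5284, 0.1596, 0.1396]
orientation: [2.303, 2.13, 0.011]
force: [-1.1, -1.5, 18.9]
opening: 0.0087
gripper_force: 60.0
t 19.85 pos [0.5284 0.1596 0.1396] F [-1.1371 -1.4954 18.8635] M [-0.3602  0.335   0.0751] open 0.008660232833275364 grip 60.00915348529816
psi -4.467619305899143 q6 15.975333397925377 tilt [ 0.008   0.0013 -1.    ]
```

```bash
for i in 1 2 3; do python3 -m pendant '[[[0,0,0,0,3],[0,0,0,0,0]]]' >/dev/null; python3 d.py; done
```

```text
t 20.05 pos [0.5285 0.1597 0.1396] F [-0.7822  0.2488 21.0856] M [-0.3536  0.2814  0.1097] open 0.008406625687678545 grip 60.009725689888
psi -7.426562267514236 q6 18.934252698139524 tilt [ 0.0082  0.0013 -1.    ]
t 20.25 pos [0.5285 0.1596 0.1396] F [-1.1935 -1.2244 19.7306] M [-0.3803  0.2111  0.3567] open 0.00869184006749096 grip 60.06311058998108
psi -10.409522122393076 q6 21.919087839194837 tilt [ 0.0083  0.0012 -1.    ]
t 20.45 pos [0.5286 0.1597 0.1396] F [ 0.4437 -1.1322 19.3604] M [-0.3821  0.0931  0.6558] open 0.008612106078719121 grip 60.42292356491089
psi -13.386386532463796 q6 24.901750450131626 tilt [ 0.0085  0.0011 -1.    ]
```

Rigid stop felt at about psi -8, roughly 97° of turn including the play, so the bolt is thrown. Turning back.

```bash
python3 -m pendant '[[[0,0,0,0,-6],[0,0,0,0,-6],[0,0,-0.01,0,-8],[0,0,-0.01,0,-8],[0,0,-0.015,0,-8],[0,0,-0.015,0,-8],[0,0,-0.02,0,-8],[0,0,0,0,0]]]'; python3 d.py;python3 -m pendant '[[[0,0,-0.03,0,-8],[0,0,-0.03,0,-8],[0,0,-0.03,0,-8],[0,0,-0.03,0,-8],[0,0,0,0,-8],[0,0,0,0,-8],[0,0,0,0,-4],[0,0,0,0,0]]]'; python3 d.py
```

```text
t: 21.25
tool_pos: [0.5273, 0.1594, 0.1395]
orientation: [1.351, 2.83, 0.006]
force: [-2.7, -1.9, 22.2]
opening: 0.0086
gripper_force: 60.0
t 21.25 pos [0.5273 0.1594 0.1395] F [-2.6682 -1.8994 22.1611] M [-0.3787  0.6619  0.0101] open 0.008634568121127827 grip 60.00649631023407
psi 38.96077563479582 q6 -27.46250461590265 tilt [ 0.0071  0.0012 -1.    ]
t: 22.05
tool_pos: [0.5268, 0.1581, 0.1395]
orientation: [-0.022, 3.134, 0.001]
force: [-2.4, -2.9, 21.3]
opening: 0.0085
gripper_force: 60.0
t 22.05 pos [0.5268 0.1581 0.1395] F [-2.355  -2.9097 21.3023] M [-0.4776  0.4124 -0.0827] open 0.008506527705749941 grip 60.00942885875702
psi 90.80829021234258 q6 -79.39753139435632 tilt [ 0.0074  0.0006 -1.    ]
```

```bash
python3 -m pendant '[[[0,0,0,0,-3],[0,0,0,0,0]]]'; python3 d.py;python3 -m pendant '[[[0,0,0,-0.2,5],[0,0,0,-0.1,0],[0,0,0,0,0]]]'; python3 d.py 0.5262 0.158 0.14 88.7; python3 -m pendant '[[[0,0,0,-0.1,0],[0,0,0,-0.2,0],[0,0,0,0,0]]]';  python3 d.py 0.5262 0.158 0.14 88.7
```

```text
t: 22.25
tool_pos: [0.5269, 0.1581, 0.1396]
orientation: [-0.103, 3.132, 0.0]
force: [-2.3, -2.0, 21.2]
opening: 0.0088
gripper_force: 60.0
t 22.25 pos [0.5269 0.1581 0.1396] F [-2.3267 -1.9577 21.1502] M [-0.5416  0.4386 -0.0339] open 0.00876087393968816 grip 60.011860728263855
psi 93.75638749458226 q6 -82.34746456816414 tilt [ 0.0076  0.0005 -1.    ]
t: 22.55
tool_pos: [0.5258, 0.1582, 0.1402]
orientation: [0.037, 3.136, 0.001]
force: [2.0, -0.4, 7.8]
opening: 0.0088
gripper_force: 60.0
t 22.55 pos [0.5258 0.1582 0.1402] F [ 1.9651 -0.3982  7.8289] M [-0.0458 -0.3675  0.043 ] open 0.00883652763675656 grip 60.003620982170105
psi 88.64979611537765 q6 -77.23471592866031 tilt [ 0.0049  0.0007 -1.    ]
tool cm [-0.0419 -0.0238  0.0192]
roll -0.05020388462236269
t: 22.85
tool_pos: [0.5252, 0.1581, 0.1418]
orientation: [0.037, 3.138, 0.001]
force: [7.0, -0.4, 1.4]
opening: 0.0084
gripper_force: 60.0
t 22.85 pos [0.5252 0.1581 0.1418] F [ 7.0079 -0.3983  1.4164] M [ 0.0014 -1.2926 -0.0821] open 0.008382049102116065 grip 60.00027358531952
psi 88.65730876763833 q6 -77.24516439544462 tilt [ 0.0034  0.0003 -1.    ]
tool cm [-0.096  -0.0063  0.1819]
roll -0.04269123236167616
```

```bash
python3 -m pendant '[[[0,-0.25,0,0,0],[0,0,0,0,0]]]'; python3 d.py; python3 -m pendant '[[[0,0,0,-0.3,0],[0,0,0,-0.3,0],[0,0,0,0,0]]]';  python3 d.py 0.5262 0.158 0.14 88.7
```

```text
t: 23.05
tool_pos: [0.5262, 0.158, 0.1411]
orientation: [-0.037, -3.141, -0.0]
force: [0.6, 0.8, 3.8]
opening: 0.0086
gripper_force: 60.0
t 23.05 pos [0.5262 0.158  0.1411] F [0.617  0.8113 3.8497] M [ 0.0229 -0.0373 -0.0456] open 0.008584786063947983 grip 60.00093877315521
psi 88.66791477974817 q6 -77.3084133782426 tilt [-0.0006  0.     -1.    ]
t: 23.35
tool_pos: [0.5262, 0.158, 0.1473]
orientation: [-0.036, -3.141, 0.0]
force: [1.1, -1.2, -1.0]
opening: 0.0083
gripper_force: 60.0
t 23.35 pos [0.5262 0.158  0.1473] F [ 1.0995 -1.1915 -1.0354] M [-0.0194 -0.0124 -0.0174] open 0.0082794875052319 grip 59.99943673610687
psi 88.67070853125325 q6 -77.30379856011828 tilt [-0.0002 -0.     -1.    ]
tool cm [-0.005  -0.0009  0.7338]
roll -0.029291468746748706
```

```bash
for i in 1 2 3; do python3 -m pendant '[[[0,0,0,0.2,0],[0,0,0,0,0],[0,0,0,0,0]]]' | sed -n 2,4p; done;  for i in 1 2 3 4; do python3 -m pendant '[[[0,0,0,0.1,0],[0,0,0,0,0],[0,0,0,0,0]]]'| sed -n 2,4p; done
```

```text
tool_pos: [0.526, 0.1579, 0.1448]
orientation: [-0.036, -3.141, 0.0]
force: [-0.1, 0.1, -0.7]
tool_pos: [0.5262, 0.158, 0.143]
orientation: [-0.036, -3.141, 0.0]
force: [-1.1, -0.0, -0.8]
tool_pos: [0.5264, 0.158, 0.1412]
orientation: [0.036, 3.141, 0.0]
force: [0.2, -0.6, 0.1]
tool_pos: [0.5264, 0.158, 0.1409]
orientation: [0.036, 3.141, 0.0]
force: [-2.7, -1.0, 5.2]
tool_pos: [0.5264, 0.158, 0.1402]
orientation: [0.036, 3.141, 0.0]
force: [-3.7, -1.3, 7.5]
tool_pos: [0.5264, 0.158, 0.1397]
orientation: [0.036, 3.141, 0.0]
force: [-5.1, -1.0, 11.7]
tool_pos: [0.5265, 0.1581, 0.1396]
orientation: [0.036, 3.14, 0.0]
force: [-8.5, -1.1, 17.9]
```

The lid now sits about 2 mm lower than it did unbolted: contact is at 0.1412, against about 0.143 before. So it's bolted. Now I'll withdraw the key and carry it back.

```bash
python3 -m pendant '[[[0,0,0,-0.4,0],[0,0,0,-0.4,0],[0,0,0,-0.5,0],[0,0,0,-0.5,0],[0,0,0,-0.5,0],[0,0,0,-0.5,0],[0,0,0,0,0]]]'; python3 d.py; python3 -m pendant '[[[0,0,0,-2,0],[0,0,0,-3,0],[0,0,-4.5,0,0],[0,0,-4.5,0,0],[0,0,-4.5,0,0],[0,0,-4.5,0,0],[0,0,-4.5,0,0],[0,0,0,0,0]]]'; python3 -m pendant '[[[0,0,-4.5,0,0],[0,0,-4.5,0,0],[0,0,-4.5,0,0],[0,0,-4.5,0,0],[0,0,0,0,8.5],[0,0,0,0,8.5],[0,0,0,0,8.5],[0,0,0,0,8.5]]]';  python3 -m pendant '[[[0,0,0,0,8.5],[0,0,0,0,8.5],[0,0,0,0,8.5],[0,0,0,0,8.5],[0,0,0,0,8.5],[0,0,0,0,8.5],[0,0,0,0,8.5],[0,0,0,0,8.5]]]'; python3 -m pendant '[[[0,0,0,0,4.7],[0,0,0,0,0]]]'; python3 d.py 0.5135 -0.2628 0.10 -18.03
```

```text
t: 26.15
tool_pos: [0.5268, 0.1581, 0.1662]
orientation: [0.036, 3.14, 0.0]
force: [-0.2, -0.1, -0.8]
opening: 0.0086
gripper_force: 60.0
t 26.15 pos [0.5268 0.1581 0.1662] F [-0.1636 -0.0523 -0.8089] M [ 0.0016 -0.0195  0.0373] open 0.008550207026089702 grip 59.99950647354126
psi 88.66959296070353 q6 -77.30660165436626 tilt [ 0.0015  0.0003 -1.    ]
t: 26.95
tool_pos: [0.5205, -0.072, 0.215]
orientation: [-0.045, -3.141, 0.003]
force: [-0.3, 0.5, -0.6]
opening: 0.0085
gripper_force: 60.0
t: 27.75
tool_pos: [0.517, -0.2463, 0.2148]
orientation: [-0.962, -2.99, -0.001]
force: [0.3, 0.0, -1.2]
opening: 0.0085
gripper_force: 60.0
t: 28.55
tool_pos: [0.5171, -0.246, 0.2149]
orientation: [-2.469, -1.941, -0.0]
force: [-0.7, 0.1, -0.5]
opening: 0.0082
gripper_force: 60.0
t: 28.75
tool_pos: [0.5171, -0.2461, 0.2149]
orientation: [-2.542, -1.845, -0.0]
force: [-0.1, -0.2, -0.9]
opening: 0.0087
gripper_force: 60.0
t 28.75 pos [ 0.5171 -0.2461  0.2149] F [-0.1361 -0.224  -0.9381] M [-0.0291  0.0589  0.023 ] open 0.008672227365854893 grip 60.000566840171814
psi -18.06832863486807 q6 -12.524287643912347 tilt [-0.0002  0.0004 -1.    ]
tool cm [-1.7001  0.1792 11.4913]
roll -0.03832863486806559
```

```bash
python3 -m pendant '[[[0,-1.7,0.18,2,0],[0,0,0,4,0],[0,0,0,4,0],[0,0,0,3,0],[0,0,0,0,0],[0,0,0,0,0],[0,0,0,0,0]]]'; python3 d.py 0.5135 -0.2628 0.047 -18.03
python3 - <<'E'
from h import *
c=grab("top","4");d=grab("scene","4")
a=cv2.resize(d["img"][90:150,260:330],None,fx=7,fy=7,interpolation=cv2.INTER_CUBIC)
b=cv2.resize(c["img"][225:285,380:465],None,fx=3.5,fy=3.5,interpolation=cv2.INTER_CUBIC)
o=np.zeros((a.shape[0],a.shape[1]+b.shape[1],3),np.uint8);o[:,:a.shape[1]]=a;o[:b.shape[0],a.shape[1]:]=b
cv2.imwrite("pics/r4.png",o)
E
```

```text
t: 29.45
tool_pos: [0.5149, -0.2643, 0.0877]
orientation: [2.538, 1.845, 0.002]
force: [-0.4, -1.0, 0.2]
opening: 0.0087
gripper_force: 60.0
t 29.45 pos [ 0.5149 -0.2643  0.0877] F [-0.3714 -0.9579  0.1539] M [-0.0932  0.072  -0.0253] open 0.008705038907459406 grip 59.9993759393692
psi -17.96681738262009 q6 -14.288074405963021 tilt [ 0.0031 -0.0019 -1.    ]
tool cm [ 0.1075 -0.1934  4.0736]
roll 0.06318261737990838
```

View pics/r4.png

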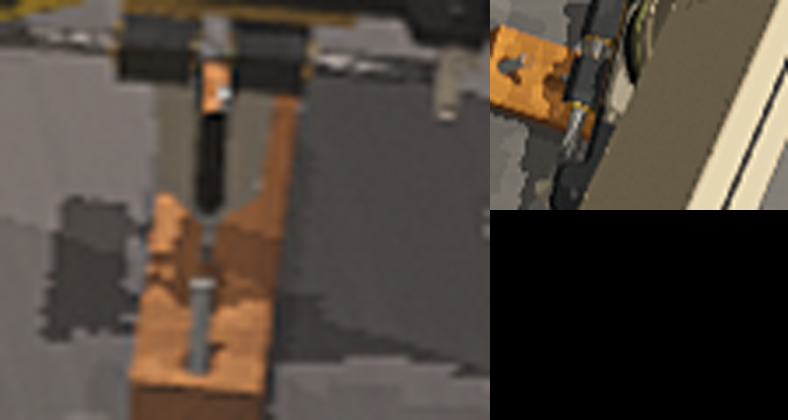

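The key hangs upright between the pads, with its head at about scene (290,112), over its pocket. The punch at (289,137) hasn't moved. I'll nudge it to the recorded spot and lower it.

```bash
python3 -m pendant '[[[0,0,0,0,0],[0,0,0,0,0]]]' >/dev/null; python3 d.py 0.5135 -0.2628 0.047 -18.03; python3 -m pendant '[[[0,0,0,0.5,0],[0,0,0,0.5,0],[0,0,0,0.5,0],[0,0,0,0,0]]]'; python3 d.py 0.5135 -0.2628 0.047 -18.03
```

```text
t 29.75 pos [ 0.5139 -0.264   0.0863] F [-0.3232  0.2793 -0.9334] M [-0.0704  0.0672 -0.032 ] open 0.008450623597189268 grip 59.99945104122162
psi -18.020800614941624 q6 -14.252973654906166 tilt [ 0.0015 -0.001  -1.    ]
tool cm [ 0.1036 -0.0812  3.9257]
roll 0.00919938505836626
t: 30.15
tool_pos: [0.5124, -0.2631, 0.0687]
orientation: [-2.54, -1.845, 0.001]
force: [-0.2, -0.2, -1.1]
opening: 0.0085
gripper_force: 60.0
t 30.15 pos [ 0.5124 -0.2631  0.0687] F [-0.2415 -0.1999 -1.0583] M [-0.0423  0.1238  0.0195] open 0.008503479405941162 grip 59.99930441379547
psi -18.031710316710097 q6 -14.245746385718016 tilt [-0.002   0.0012 -1.    ]
tool cm [0.0623 0.0969 2.1649]
roll -0.0017103167101026884
```

```bash
python3 -m pendant '[[[0,0.05,0.05,0.3,0],[0,0,0,0.3,0],[0,0,0,0,0]]]'; python3 -m pendant '[[[0,0,0,0.4,0],[0,0,0,0.4,0],[0,0,0,0,0]]]'; python3 d.py 0.5135 -0.2628 0.047 -18.03
```

```text
t: 30.45
tool_pos: [0.5137, -0.2631, 0.0636]
orientation: [-2.541, -1.846, 0.0]
force: [-0.1, -0.5, -1.2]
opening: 0.0089
gripper_force: 60.0
t: 30.75
tool_pos: [0.5134, -0.263, 0.0553]
orientation: [-2.541, -1.845, 0.001]
force: [-0.1, 0.4, -1.0]
opening: 0.0088
gripper_force: 60.0
t 30.75 pos [ 0.5134 -0.263   0.0553] F [-0.1184  0.4028 -0.9575] M [-0.062   0.1501  0.03  ] open 0.008802421578908986 grip 59.999520778656006
psi -18.032062944160195 q6 -14.182558780047916 tilt [-0.0011  0.0007 -1.    ]
tool cm [0.02   0.0016 0.8275]
roll -0.002062944160201141
```

```bash
python3 -m pendant '[[[0,0,0,0.3,0],[0,0,0,0.3,0],[0,0,0,0,0]]]'; python3 -m pendant '[[[0,0,0,0.15,0],[0,0,0,0,0]]]';python3 -m pendant '[[[0,0,0,0.1,0],[0,0,0,0,0]]]'; python3 d.py 0.5135 -0.2628 0.047 -18.03
```

```text
t: 31.05
tool_pos: [0.5136, -0.2631, 0.0495]
orientation: [-2.541, -1.845, 0.001]
force: [-0.1, -0.4, -0.6]
opening: 0.0084
gripper_force: 60.0
t: 31.25
tool_pos: [0.5139, -0.2633, 0.0485]
orientation: [-2.542, -1.846, 0.0]
force: [-0.1, 0.6, 0.3]
opening: 0.0086
gripper_force: 60.0
t: 31.45
tool_pos: [0.5139, -0.2633, 0.0476]
orientation: [-2.542, -1.846, 0.0]
force: [-0.3, 0.0, -0.5]
opening: 0.0084
gripper_force: 60.0
t 31.45 pos [ 0.5139 -0.2633  0.0476] F [-0.2718  0.0362 -0.477 ] M [-0.1203  0.0483  0.0141] open 0.008428890532489382 grip 59.9994295835495
psi -18.030160215256643 q6 -14.183375265781844 tilt [-0. -0. -1.]
tool cm [ 0.0351 -0.0562  0.0598]
roll -0.00016021525664200453
```

```bash
python3 -m pendant '[[[0,0,0,0.1,0],[0,0,0,0,0],[0.4,0,0,0,0],[0.4,0,0,0,0],[0.4,0,0,0,0],[0.4,0,0,0,0],[0.4,0,0,0,0]]]' 20; python3 -m pendant '[[[0.4,0,0,-1,0],[0.4,0,0,-2,0],[0.4,0,0,-4,0],[0.4,0,0,-5,0],[0.4,0,0,-5,0],[0.4,-5,0,0,0],[0.4,-5,0,0,0],[0.4,-5,0,0,0]]]'; python3 -m pendant '[[[0.4,-5,0,0,0],[0.4,0,0,0,0],[0.4,0,0,0,0]]]'
python3 - <<'E'
from h import *
c=grab("top","5");d=grab("scene","5")
a=cv2.resize(d["img"][90:350,215:375],(367,600),interpolation=cv2.INTER_CUBIC)
b=cv2.resize(c["img"][220:285,365:465],(430,280),interpolation=cv2.INTER_CUBIC)
e=cv2.resize(c["img"][150:290,80:300],(430,274),interpolation=cv2.INTER_CUBIC)
o=np.zeros((600,797,3),np.uint8);o[:,:367]=a;o[:280,367:]=b;o[280:554,367:]=e
cv2.imwrite("pics/f5.png",o)
E
```

```text
t: 32.15
tool_pos: [0.5139, -0.2633, 0.0466]
orientation: [-2.542, -1.846, -0.0]
force: [0.5, -0.1, 0.7]
opening: 0.0368
gripper_force: 0.0
t: 32.95
tool_pos: [0.4674, -0.4074, 0.2187]
orientation: [2.539, 1.846, 0.001]
force: [0.2, -0.6, -1.0]
opening: 0.0374
gripper_force: 0.0
t: 33.25
tool_pos: [0.4512, -0.4545, 0.2169]
orientation: [-2.544, -1.843, -0.0]
force: [0.4, 0.4, 0.3]
opening: 0.037
gripper_force: 0.0
```

View pics/f5.png

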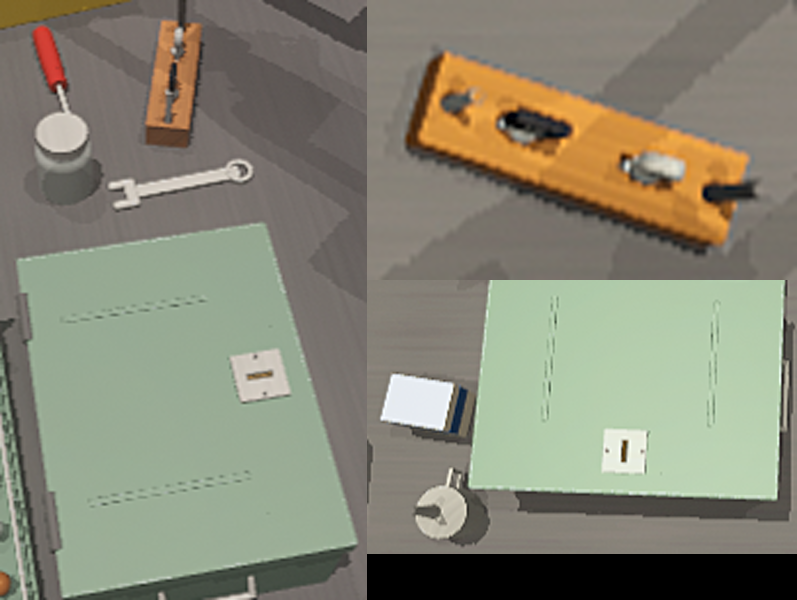

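The key stands in pocket_b at top pixel (406,249), the lid is shut, and everything else is where it was. I'll compare the lock plate before and after to check it really is held down.

Run:
```python
from h import *
for n,(u,v) in(("top",(211,237)),("scene",(329,252))):
    a,b=load(n+"2"),load(n+"5"); g=lambda c:cv2.cvtColor(c["img"],cv2.COLOR_BGR2GRAY)[v-16:v+16,u-16:u+16].astype(np.float32)
    print(n,cv2.phaseCorrelate(g(a),g(b),cv2.createHanningWindow((32,32),cv2.CV_32F)))
    p0=proj(a,[.529,.158,.132]); print("expected for -1..-4 mm:",[proj(a,[.529,.158,.132-k*.001])-p0 for k in(1,4)])
```

```text
top ((0.1774350225569279, -0.049017401413127715), 1.0066318926401436)
expected for -1..-4 mm: [array([0.0867, 0.0485]), array([0.3454, 0.1932])]
scene ((0.12161845446413722, 0.42523972910938923), 0.9398277401924133)
expected for -1..-4 mm: [array([-0.049 ,  0.2145]), array([-0.1956,  0.8555])]
```

```bash
python3 -c "
from plant import robot
print(robot.close_job())"
```

```text
the job is handed in; nothing more can be done
None
```

I shut the lid gently, locked it with the square-headed key turned to its rigid stop and back home, and put the key upright in its own pocket; the bolted lid sits about 2 mm lower than before locking but with about 1.5 mm of slack at the lock, nothing else moved, and I handed in at about 33 s without a verdict back.

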